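# Dock the vial rack in the sample changer

## Robot

A 6-joint arm with a two-finger parallel gripper is mounted at the origin on the work surface. World frame = base frame: x ahead of the robot, y to its left, z up, the work surface at z = 0. Lengths are in m, angles in degrees, forces in N, time in s.
With the tool pointing down it reaches from about 0.325 to 0.925 m from the base axis. Payload 3.1 kg.
Tool frame: the origin (TCP) lies on the centre line of the jaws, within the pads' length; the fingertips stand 8 mm ahead of it and the grasp point (between the pads) lies 11 mm behind it (arm.tip_reach is the distance from the TCP to the fingertips, in m); z points along the fingers, y is the line along which they close (so a half turn about z gives the same grasp; the last joint's range is limited). The gripper opens to 85 mm and grips with 20 to 120 N. Pads are 22 mm wide; open, the fingers measure 114 mm over their backs; the gripper's body (76 mm by 85 mm) begins 54 mm behind the grasp point. The pads swing forward as they close: fully open they stand 13 mm farther back than shut.
Start: joints at [-71.574, 12.427, 92.441, -0, 75.132, -6.429], TCP at [0.263, -0.567, 0.212] pointing down, gripper open.
Joint ranges: [-157.48, 157.48], [-44.54, 120.13], [17.64, 146.25], [-64.5, 244.5], [7.68, 150.69], [-147.95, 147.95]. Speed limits (degrees/s): [159.86, 159.86, 180, 180, 180, 180].

## Interface

Orientations are given as [roll, pitch, yaw] about the fixed x, y, z axes, in that order (R = Rz(yaw) Ry(pitch) Rx(roll)).
In Python, from workcell import arm gives the robot as it stands.
- The arm moves only by the tool jog_arm, never from a script. Its argument "commands" is text: rows parted by semicolons, each of 6 numbers parted by spaces: the shift along the world's x, y, z in mm, then the turn, a rotation vector about the world's x, y, z in degrees. A call has 1 to 8 rows; each row shifts and turns the commanded pose from where the row before left it; what a row does not reach is not made up. A row lasts 1/8 s, in which the tool goes at most 62.5 mm and 10.7 degrees, less where a joint would pass 70% of its speed; a pose out of reach is approached as far as the arm can. A call is refused whole if a number of a shift passes 62.5 or a number of a turn 10.7, either way. A call with a gripper value outside its range is refused whole. "claw" is the opening, from 0 (shut) to 1 (fully open), set as the call begins (left out, the last holds). The fingers move at their own pace and stop on an object; "squeeze" is the grip in N (left out, the last holds). Time passes only in rows, so rows that do not move let the fingers close. It gives the time, the measured TCP pose, the force, the opening and the grip force at its end, in the units of the state.
- arm.get_state(): the state, without advancing time (a new reading comes with each control period).
- arm.read_camera(name): name is "scene" or "top" or "wrist"; returns the picture (420x560x3 uint8, red, green, blue); there is no depth.
- arm.camera_params(name): a dict with "fx", "fy", "cx", "cy" (pixels), "cam_to_world" (4x4, takes a point from camera to world coordinates); the wrist camera has in their place "T_tool_cam" (4x4, takes a point from camera to tool coordinates, whose origin is the TCP and whose axes are the flange's). Camera axes: x right, y up, looking along -z (the intrinsics and any distortion apply to the point x, -y, -z); pixel columns grow to the right and rows downward; lengths in m; the calibration is good to about 2 mm. A picture is of the moment at which its call begins: read the wrist's pose just before it. camera_params takes no time and is no camera call.
- arm.finish_job(): hands the job in; it is judged then, once.
Trained networks look in the newest picture that a camera, given by its name, has taken for a name from the list of things; names that differ only in an ending like _2 or _b are one class to them, and where a whole thing is asked for, a point or a joint stands for the part that bears it (a point fixed in the world has none). Each returns a list of dicts, best first, with "conf" (0 to 1); they miss things now and then, are a little off and sometimes report something else, mostly with a low value. They report only what shows in the picture. A call takes as long as a camera call.
- arm.search_frame(target, camera): "xy" ([column, row] in pixels, amid what is visible of it).
- arm.masks_of(target, camera): "pixels" (420x560 bool, what is visible of it) and "xy" ([column, row] in pixels, amid what is visible of it).
The state is a dict: "t": time; "joint_pos": joint angles; "joint_velocities": joint speeds; "joint_efforts": joint torques, N m; "ee_pos": TCP position; "tool_rot": TCP orientation; "wrist_force": force on the tool from outside, world axes, zero at the start; "ft_torque": the same for the moment, N m; "finger_gap": finger opening in m; "finger_force": force on a finger pad.
Only numpy, scipy, OpenCV 4.12 (cv2) and the standard library are available. Lean on these libraries where they do the work, as an engineer would, in place of code of your own. Each camera call takes 0.05 s, during which the arm holds its last target. There are 200 camera calls.

## Task

Carry the blue vial rack by its handle onto the sample changer's steel deck and, with its nose still standing out at least 15 degrees from the guide rail, bring its V-notched heel up against the steel locating post by feel. Keeping the notch on the post all the way, and pressing it only lightly (2 to 6 N, the post is just held by a thumbscrew), swing the rack about the post until its nose has gone past the spring roller and rests on the brass stop, in line with the rail, with never more than 25 N in all on the guide. Keep the rack upright, let go of it at the end, and leave the glassware and other things around it alone.

Things in the scene. Friction and masses are not known exactly. Their poses are not given: they have to be found in the camera images.
- rack: The loose blue vial rack, about 0.3 kg (+-20%), 240 mm long, 40 mm wide. Origin: centre of the underside of its 45 mm high block; y along its length from the notched heel (-y) to the pointed nose (+y), z up. Six capped vials are fixed in it on the centre line, at y = +-42, +-63, +-84 mm, up to 68 mm height.
- rack_handle (a point): On the rack at x = y = 0, 75 mm above its underside: middle of its white carrying handle, an upright slab 16 mm thick (rack's x), 44 mm long (y), from 45 to 92 mm height. Grip across the 16 mm. The nearest vial's wall is 11 mm from either end of the slab.
- rack_notch (a point): On the rack at x = 0, y = -108.5 mm, 20 mm up: the point that lies on the post's axis when the V-notch sits fully on the post, so the pivot of the swing. The V is 90 degrees, opens towards -y, apex at y = -100 mm, mouth 29 mm wide at y = -114.5 mm, between two aluminium prongs 45 mm high.
- rack_nose (a point): On the rack at x = 0, y = +125 mm, 20 mm up: tip of the nose, a 90 degree point whose flanks run back to the full 40 mm width at y = +105 mm.
- deck: The fixed sample changer: black base with a flat steel deck 30 mm above the bench. Origin: on the bench, 30 mm under the guide's origin, same axes. Deck: x = -113 to 113, y = -153 to 203 mm; the side x < -25 mm is clear. At its back a sampling tower (x = 65 to 111, y = 150 to 200 mm) and needle arm, 110 mm above the deck.
- guide: Fixed aluminium guide on the deck. Origin: on the deck surface where the docked rack's origin belongs; axes as those of the docked rack: y along the rail from post to roller, x from the open side (whence the rack swings in) towards the rail, z up. The rail is 30 mm high, its face at x = 23.5 mm, y = -65 to 85 mm. The docked rack shifts along y with the post's setting.
- slot_mid (a point): On the guide, at deck height (x = 0, y = -108.5 mm): middle of the dark slot, along y, in which the steel locating post is clamped. The post, 12 mm thick and 47 mm high, stands exactly on the slot's line (x = 0) but up to 7 mm either way along y from this point, as last set; no reading tells where, so feel for it along y. Rigid.
- roller_free (a point): On the guide (x = -7, y = 119 mm, 18 mm up): axis of the free white spring roller, 12 mm thick, 10 to 26 mm above the deck. It gives towards +y, up to 21 mm, against 2.5 N plus 0.1 N/mm. The nose meets it 4 to 7 degrees from the line, needs up to about 6 N at the nose to pass, and is then pressed by it onto post and stop. Steel housing behind, 34 mm high.
- stop_face (a point): On the guide (x = 20, y = 88 mm, 16 mm up): face of the round brass nose stop, rigid, that the docked rack's side rests on.
- sample_vial: Bystander: amber vial with red cap, 24 mm thick, 59 mm high, near the robot. Origin: centre of its underside.
- petri: Bystander: stack of clear dishes, 80 mm across, 32 mm high. Origin: centre of its underside.
- beaker: Bystander: glass beaker, 68 mm across, 90 mm high, to the right. Origin: centre of its underside.
- reagent: Bystander: amber bottle, 60 mm across, 140 mm high, to the right. Origin: centre of its underside.
- wash_bottle: Bystander: white wash bottle with red cap and spout, 68 mm across, 205 mm high, far right. Origin: centre of its underside.
- pipette: Bystander: pipette lying on the bench, about 260 mm long, 26 mm thick, far right. Origin: under its middle, on the bench.

How it is judged:
By the outcome, as a careful person would: the job done as asked, in the order asked, and still so for the second after the job is handed in, with the robot touching nothing.
It also fails if it takes over 53 s, if anything falls off the work surface, if the arm or the gripper's body presses on something with over 40 N, if the wrist force passes 120 N, or if a joint passes its speed limit or range.

## Working session

There is one attempt and no reset: what is moved stays moved. The work goes in short steps, Python scripts to look and compute and a tool call to move; the robot and the scene stay as the last step left them, time stands still between calls to the robot, and variables do not carry over. Pictures are saved under pics/ and viewed, at most 10 in all, crops included, and the job is handed in when it is done.

Besides the shell and the picture viewer there is one more tool, called after "Emit:" by a JSON object that holds its "op" and its "data", one argument or row to a line. jog_arm: Moves the arm, as the interface text tells. Its arguments: {"type":"object","properties":{"commands":{"type":"string"},"claw":{"type":"number"},"squeeze":{"type":"number"}},"required":["commands"]}

```bash
mkdir -p pics; ls; cat > h.py <<'E'
import numpy as np, cv2
from workcell import arm
def save(name,fn):
    im=arm.read_camera(name); cv2.imwrite('pics/'+fn,im[:,:,::-1]); return im
def ray(p,name,xy):
    K=p; d=np.array([(xy[0]-K['cx'])/K['fx'],-(xy[1]-K['cy'])/K['fy'],-1]); T=np.array(K['cam_to_world'])
    return T[:3,3],T[:3,:3]@d
def onz(name,xy,z):
    o,d=ray(arm.camera_params(name),name,xy); s=(z-o[2])/d[2]; return o+s*d
def proj(name,P):
    K=arm.camera_params(name);T=np.linalg.inv(np.array(K['cam_to_world'])); q=T[:3,:3]@np.array(P)+T[:3,3]
    return np.array([K['cx']+K['fx']*q[0]/-q[2],K['cy']+K['fy']*-q[1]/-q[2]])
E
python3 - <<'E'
from h import *
a=save('top','top0.png'); b=save('scene','scene0.png')
for c in('top','scene'):
    p=arm.camera_params(c); print(c,{k:(np.round(v,4).tolist()) for k,v in p.items()})
    for n in ['rack_handle','rack_notch','rack_nose','slot_mid','roller_free','stop_face']:
        print(n,[(np.round(d['xy'],1).tolist(),round(d['conf'],2)) for d in arm.search_frame(n,c)][:3])
print(arm.get_state())
E
```

```text
pics
top {'fx': 413.9527, 'fy': 413.9527, 'cx': 278.511, 'cy': 213.4287, 'cam_to_world': [[-0.016, 0.9954, -0.0947, 0.4406], [-0.9994, -0.013, 0.0316, -0.1048], [0.0302, 0.0952, 0.995, 0.9485], [0.0, 0.0, 0.0, 1.0]]}
rack_handle [([367.2, 242.3], 0.84)]
rack_notch [([364.1, 244.6], 0.74), ([123.3, 158.1], 0.23)]
rack_nose [([367.8, 244.3], 0.6), ([421.0, 157.2], 0.23)]
slot_mid [([125.9, 159.1], 0.89)]
roller_free [([128.6, 159.8], 0.72)]
stop_face [([127.8, 158.2], 0.81)]
scene {'fx': 512.4512, 'fy': 512.4512, 'cx': 277.414, 'cy': 202.7811, 'cam_to_world': [[0.2387, -0.6079, 0.7573, 1.3228], [0.9711, 0.1555, -0.1813, -0.2941], [-0.0076, 0.7787, 0.6274, 0.7391], [0.0, 0.0, 0.0, 1.0]]}
rack_handle [([166.2, 224.7], 0.63)]
rack_notch [([165.3, 222.0], 0.62), ([182.1, 314.9], 0.17)]
rack_nose [([165.7, 221.6], 0.72)]
slot_mid [([408.7, 234.3], 0.65)]
roller_free [([406.2, 237.3], 0.65)]
stop_face [([406.6, 239.0], 0.98)]
{'t': 0.7, 'joint_pos': array([-7.15736575e+01,  1.24246049e+01,  9.24393167e+01, -7.36496651e-04,
        7.51333537e+01, -6.42836756e+00]), 'joint_velocities': array([-0.01796265,  0.0182857 ,  0.08331542, -0.04392249, -0.06634017,
       -0.01765624]), 'joint_efforts': array([-3.16962978e-04, -3.96741128e+01, -3.04163074e+01, -1.91433378e-04,
        5.10909631e-04, -6.15840946e-06]), 'ee_pos': array([ 0.26272498, -0.56712325,  0.21164662]), 'tool_rot': array([1.79997372e+02, 1.01243234e-03, 2.48548989e+01]), 'wrist_force': array([-0.30432903, -0.56193077, -0.65524249]), 'ft_torque': array([-0.03601854,  0.01091552, -0.0212148 ]), 'finger_force': 0.0, 'finger_gap': 0.08538359644182032}
```

View pics/top0.png

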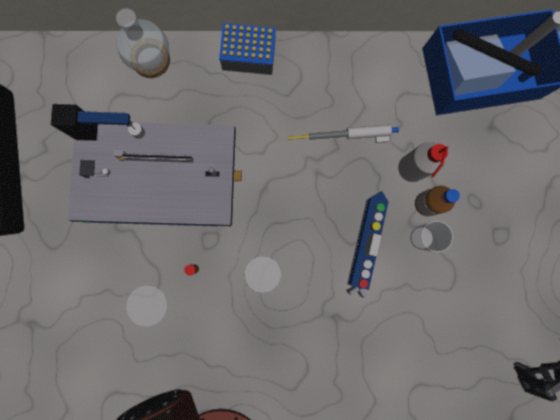

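View pics/scene0.png

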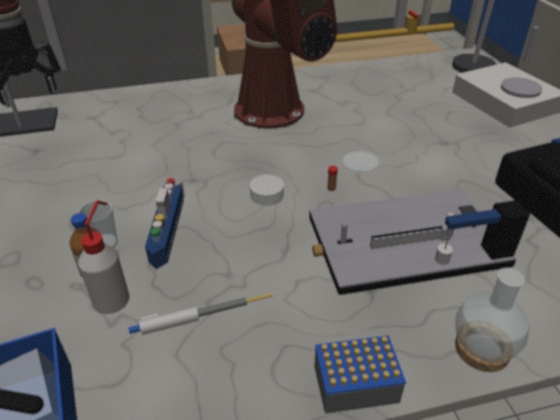

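The top view shows the rack from its nose at about (381,198) to its heel at (357,293). On the deck, the post is near (212,174) and the roller near (105,172), so the guide's y runs roughly along world +y. Next I'll fit the poses by silhouette.

```bash
cat > fit.py <<'E'
from h import *
from scipy.optimize import minimize
def box(x0,x1,y0,y1,z0,z1): return np.array([[x,y,z] for x in(x0,x1) for y in(y0,y1) for z in(z0,z1)])
def prism(poly,z0,z1): return np.array([[x,y,z] for x,y in poly for z in(z0,z1)])
oct=[(np.cos(t),np.sin(t)) for t in np.arange(0,6.28,.52)]
RACK=[prism([(-.02,-.1),(.02,-.1),(.02,.105),(0,.125),(-.02,.105)],0,.045),box(.0145,.02,-.115,-.1,0,.045),box(-.02,-.0145,-.115,-.1,0,.045),box(-.008,.008,-.022,.022,.045,.092)]+[prism([(.0095*a,.0095*b+y/1000) for a,b in oct],.045,.068) for y in(42,63,84,-42,-63,-84)]
DECK=[box(-.113,.113,-.153,.203,0,.03)]
def render(parts,c,q):
    S=4; m=np.zeros((420*S,560*S),np.uint8); R=np.array([[np.cos(q[2]),-np.sin(q[2]),0],[np.sin(q[2]),np.cos(q[2]),0],[0,0,1]])
    for P in parts:
        W=P@R.T+[q[0],q[1],q[3] if len(q)>3 else 0]
        h=cv2.convexHull(((np.array([proj(c,w) for w in W])+.5)*S).astype(np.int32)); cv2.fillConvexPoly(m,h,1)
    return cv2.resize(m.astype(np.float32),(560,420),interpolation=cv2.INTER_AREA)
def fit(parts,masks,q0):
    def f(q): 
        return sum(1-np.minimum(render(parts,c,q),m).sum()/np.maximum(render(parts,c,q),m).sum() for c,m in masks.items())
    s=np.array([[0,0,0],[.02,0,0],[0,.02,0],[0,0,.1]])
    r=minimize(f,q0,method='Nelder-Mead',options=dict(initial_simplex=np.array(q0)+s,xatol=2e-4,fatol=1e-4,maxfev=150)); return r.x,r.fun
E
python3 - <<'E'
from fit import *
a=cv2.imread('pics/top0.png')
M={}
for n,th in(('rack',None),('deck',None)):
    M[n]={c:arm.masks_of(n,c)[0]['pixels'].astype(np.float32) for c in('top','scene')}
q0=onz('top',(369,245),.04);yn=onz('top',(381,198),.03)-onz('top',(357,293),.03)
yaw=np.arctan2(-yn[0],yn[1])
for c in(('top',),('scene',),('top','scene')):
    q,f=fit(RACK,{k:M['rack'][k] for k in c},[q0[0],q0[1],yaw]); print('rack',c,np.round(q[:2],4),np.degrees(q[2]),f)
p0=onz('top',(212,174),.077);r=onz('top',(105,172),.05);v=r-p0;yd=np.arctan2(-v[0],v[1]);print(p0,r,np.degrees(yd))
o=p0+v/np.linalg.norm(v)*.1085
for c in(('top',),('scene',),('top','scene')):
    q,f=fit(DECK,{k:M['deck'][k] for k in c},[o[0],o[1],yd]); print('deck',c,np.round(q[:2],4),np.degrees(q[2]),f)
ov=a.copy()
for c,n in(('rack',(255,0,0)),('deck',(0,255,0))):
    cs,_=cv2.findContours(M[c]['top'].astype(np.uint8),0,1); cv2.drawContours(ov,cs,-1,n,1)
cv2.imwrite('pics/deckcrop.png',np.hstack([cv2.resize(a[100:230,60:245],None,fx=4,fy=4,interpolation=2)]))
for n in['sample_vial','petri','beaker']:
    d=arm.masks_of(n,'top'); print(n,d[0]['xy'],d[0]['conf'],onz('top',d[0]['xy'],.03)) if d else 0
E
```

```text
Traceback (most recent call last):
  File "fit.py", line 18, in fit
    r=minimize(f,q0,method='Nelder-Mead',options=dict(initial_simplex=np.array(q0)+s,xatol=2e-4,fatol=1e-4,maxfev=150)); return r.x,r.fun
  File "fit.py", line 16, in f
    return sum(1-np.minimum(render(parts,c,q),m).sum()/np.maximum(render(parts,c,q),m).sum() for c,m in masks.items())
  File "fit.py", line 16, in <genexpr>
    return sum(1-np.minimum(render(parts,c,q),m).sum()/np.maximum(render(parts,c,q),m).sum() for c,m in masks.items())
                                                                  ~~~~~~^^^^^^^^^^^
  File "fit.py", line 12, in render
    h=cv2.convexHull(((np.array([proj(c,w) for w in W])+.5)*S).astype(np.int32)); cv2.fillConvexPoly(m,h,1)
                                 ~~~~^^^^^
  File "h.py", line 11, in proj
    K=arm.camera_params(name);T=np.linalg.inv(np.array(K['cam_to_world'])); q=T[:3,:3]@np.array(P)+T[:3,3]
ValueError: time passes only in moves, steps and waits
```

```bash
sed -i "s/^def save/_c={}\ndef cp(n):\n    if n not in _c: _c[n]=arm.camera_params(n)\n    return _c[n]\ndef save/; s/ray(arm.camera_params(name)/ray(cp(name)/; s/K=arm.camera_params(name)/K=cp(name)/" h.py
cat > m.py <<'E'
from fit import *
a=cv2.imread('pics/top0.png')
M={}
for n in('rack','deck'):
    M[n]={c:arm.masks_of(n,c)[0]['pixels'].astype(np.float32) for c in('top','scene')}
q0=onz('top',(369,245),.04);yn=onz('top',(381,198),.03)-onz('top',(357,293),.03)
yaw=np.arctan2(-yn[0],yn[1])
for c in(('top',),('scene',),('top','scene')):
    q,f=fit(RACK,{k:M['rack'][k] for k in c},[q0[0],q0[1],yaw]); print('rack',c,np.round(q[:2],4),np.degrees(q[2]),f)
p0=onz('top',(212,174),.077);r=onz('top',(105,172),.05);v=r-p0;yd=np.arctan2(-v[0],v[1]);print(p0,r,np.degrees(yd))
o=p0+v/np.linalg.norm(v)*.1085
for c in(('top',),('scene',),('top','scene')):
    q,f=fit(DECK,{k:M['deck'][k] for k in c},[o[0],o[1],yd]); print('deck',c,np.round(q[:2],4),np.degrees(q[2]),f)
cv2.imwrite('pics/deckcrop.png',cv2.resize(a[100:230,60:245],None,fx=4,fy=4,interpolation=2))
for n in['sample_vial','petri','beaker']:
    d=arm.masks_of(n,'top')
    if d: print(n,d[0]['xy'],d[0]['conf'],onz('top',d[0]['xy'],.03))
E
python3 m.py
```

```text
rack ('top',) [ 0.4558 -0.3317] -104.61216817243375 0.07132059335708618
rack ('scene',) [ 0.452  -0.3325] -104.11659013540324 0.05167514085769653
rack ('top', 'scene') [ 0.4542 -0.332 ] -104.12700149661357 0.14334076642990112
[0.60955966 0.00761771 0.077     ] [0.6215567  0.24274225 0.05      ] -2.920938153278055
deck ('top',) [0.6235 0.122 ] -2.255503532184949 0.08607494831085205
deck ('scene',) [0.6207 0.1216] -2.278786581092277 0.10754114389419556
deck ('top', 'scene') [0.6228 0.1214] -2.4085912879277003 0.19641566276550293
sample_vial [191.8, 270.4] 0.6 [0.40534283 0.05782467 0.03      ]
petri [266.4, 278.3] 0.69 [ 0.38534041 -0.10503216  0.03      ]
beaker [433.5, 236.2] 0.57 [ 0.47215728 -0.48097402  0.03      ]
```

View pics/deckcrop.png

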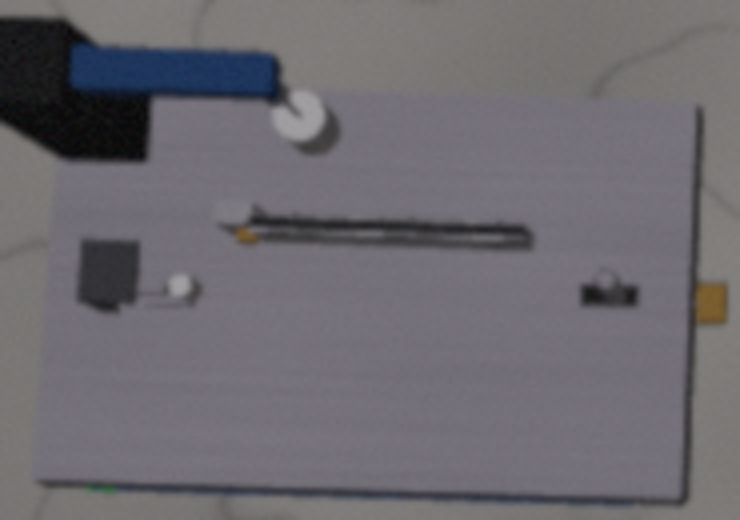

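The crop shows the slot at (610,296), with the post's top at (605,285) just inside it. The roller is at (180,287), the stop at (247,236) and the rail at y≈230. The rack lies at (0.454,-0.332) with yaw -104°, so I'm moving above its handle.

Emit:
{"op": "jog_arm", "data": {
  "commands": "27.3 33.6 0 0 0 -5.55;27.3 33.6 0 0 0 -5.55;27.3 33.6 0 0 0 -5.55;27.3 33.6 0 0 0 -5.55;27.3 33.6 0 0 0 -5.55;27.3 33.6 0 0 0 -5.55;27.3 33.6 0 0 0 -5.55;0 0 0 0 0 0",
  "claw": 1,
  "squeeze": 60
}}

```text
t: 2.25
ee_pos: [0.4553, -0.3297, 0.2117]
tool_rot: [-180.0, -0.0, -13.8]
wrist_force: [-0.4, -0.4, -0.3]
finger_gap: 0.0855
finger_force: 0.0
```

```bash
cat >> h.py <<'E'
from scipy.spatial.transform import Rotation as Ro
def wcam():
    s=arm.get_state(); p=dict(arm.camera_params('wrist')); T=np.eye(4); T[:3,:3]=Ro.from_euler('xyz',s['tool_rot'],degrees=True).as_matrix(); T[:3,3]=s['ee_pos']
    p['cam_to_world']=T@np.array(p['T_tool_cam']); _c['wrist']=p; return s,p
E
python3 - <<'E'
from h import *
s,p=wcam(); save('wrist','w1.png')
print(s['ee_pos'],s['tool_rot'],{k:np.round(v,4).tolist() for k,v in p.items()})
for n in ['rack','rack_handle','rack_notch','rack_nose']:
    for d in arm.search_frame(n,'wrist')[:2]: print(n,d, onz('wrist',d['xy'],.092 if 'han' in n else .02))
yaw=np.radians(-104.1);R=np.array([[np.cos(yaw),-np.sin(yaw)],[np.sin(yaw),np.cos(yaw)]])
for q in([-.008,-.022,.092],[.008,-.022,.092],[.008,.022,.092],[-.008,.022,.092],[0,.125,.045],[0,-.1,.045]):
    w=R@q[:2]+[.4542,-.332]; print(q,proj('wrist',[*w,q[2]]))
E
```

```text
[ 0.45534965 -0.32967124  0.21171506] [-1.79969330e+02 -2.37437782e-02 -1.37567197e+01] {'fx': 292.4127, 'fy': 292.4127, 'cx': 281.064, 'cy': 209.8802, 'T_tool_cam': [[-0.0015, 0.9642, 0.2653, 0.0678], [1.0, 0.0016, -0.0001, -0.0001], [-0.0006, 0.2653, -0.9642, -0.1624], [0.0, 0.0, 0.0, 1.0]], 'cam_to_world': [[-0.2392, 0.9363, 0.2573, 0.5211], [-0.971, -0.2307, -0.0634, -0.3458], [0.0, -0.2649, 0.9643, 0.3742], [0.0, 0.0, 0.0, 1.0]]}
rack {'xy': [282.6, 171.8], 'conf': 0.8} [ 0.47267337 -0.33576329  0.02      ]
rack {'xy': [408.4, 148.2], 'conf': 0.4} [ 0.46418939 -0.48746617  0.02      ]
rack_handle {'xy': [285.8, 176.1], 'conf': 0.56} [ 0.47772088 -0.33981785  0.092     ]
rack_notch {'xy': [284.9, 172.4], 'conf': 0.67} [ 0.47129768 -0.33829966  0.02      ]
rack_notch {'xy': [13.0, 285.5], 'conf': 0.67} [0.41037344 0.0548164  0.02      ]
rack_nose {'xy': [283.0, 174.6], 'conf': 0.86} [ 0.46924634 -0.33542466  0.02      ]
rack_nose {'xy': [351.1, 12.6], 'conf': 0.42} [ 0.61937098 -0.44642644  0.02      ]
[-0.008, -0.022, 0.092] [275.66121313 221.96928835]
[0.008, -0.022, 0.092] [291.46629338 222.03716217]
[0.008, 0.022, 0.092] [292.09691938 178.90767021]
[-0.008, 0.022, 0.092] [275.64391613 178.83405229]
[0, 0.125, 0.045] [284.15168106  72.63616077]
[0, -0.1, 0.045] [282.8229981  270.48878841]
```

View pics/w1.png

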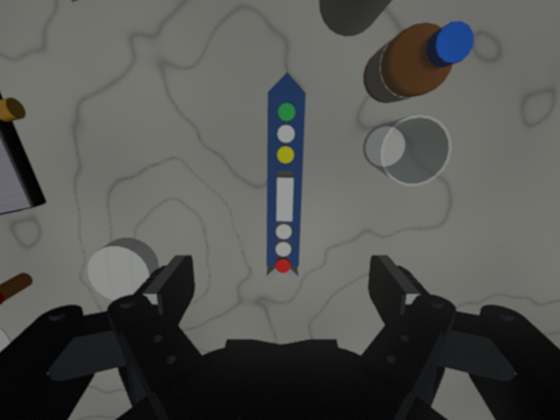

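The wrist view shows the handle at columns 276–294, rows 178–221. That is within about 1 px of the model, with the rack turned about 0.7° further. I'm going down and gripping.

Emit:
{"op": "jog_arm", "data": {
  "commands": "-1.1 -3.3 -40 0 0 -0.9;0 0 -40 0 0 0;0 0 -40 0 0 0;0 0 -26.5 0 0 0;0 0 0 0 0 0"
}}

```text
t: 3.12
ee_pos: [0.4501, -0.3343, 0.0623]
tool_rot: [-179.8, 0.3, -15.0]
wrist_force: [-0.2, 0.8, 0.9]
finger_gap: 0.0855
finger_force: 0.0
```

Emit:
{"op": "jog_arm", "data": {
  "commands": "0 0 0 0 0 0;0 0 0 0 0 0;0 0 0 0 0 0;0 0 0 0 0 0;0 0 0 0 0 0;0 0 0 0 0 0;0 0 0 0 0 0",
  "claw": 0,
  "squeeze": 60
}}

```text
t: 4.0
ee_pos: [0.4534, -0.3354, 0.0662]
tool_rot: [180.0, -0.1, -14.9]
wrist_force: [-0.9, 1.7, 5.1]
finger_gap: 0.0136
finger_force: 59.3
```

Gripped (59 N on the pads). Lifting, then carrying it to the open side of the deck.

Emit:
{"op": "jog_arm", "data": {
  "commands": "0 0 20 0 0 0;0 0 35 0 0 0;0 0 35 0 0 0;0 0 25 0 0 0;0 25 0 0 0 6;0 33 0 0 0 9;0 33 0 0 0 9;0 33 0 0 0 9"
}}

```text
t: 5.0
ee_pos: [0.4516, -0.2097, 0.1786]
tool_rot: [-179.9, 0.1, 18.4]
wrist_force: [-0.7, -0.5, -2.7]
finger_gap: 0.0143
finger_force: 59.1
```

Emit:
{"op": "jog_arm", "data": {
  "commands": "0 33 0 0 0 9.5;0 33 0 0 0 9.5;0 33 0 0 0 9.5;0 33 0 0 0 9.5;0 33 0 0 0 9.5;0 33 0 0 0 9.5;0 33 0 0 0 9.5;0 33 0 0 0 9.5"
}}

```text
t: 6.0
ee_pos: [0.4516, 0.0537, 0.1788]
tool_rot: [-179.9, 0.0, 94.4]
wrist_force: [-0.2, -0.8, -3.2]
finger_gap: 0.0142
finger_force: 59.1
```

Emit:
{"op": "jog_arm", "data": {
  "commands": "0 12 0 0 0 8;0 0 0 0 0 4;0 0 0 0 0 0;0 0 0 0 0 0"
}}

```text
t: 6.5
ee_pos: [0.4522, 0.0646, 0.1794]
tool_rot: [-179.9, -0.0, 106.0]
wrist_force: [0.1, 0.4, -3.0]
finger_gap: 0.0135
finger_force: 59.1
```

```bash
cat > pp.py <<'E'
from h import *
import sys
s,p=wcam(); im=save('wrist',sys.argv[1]); np.save('pics/wp.npy',p,allow_pickle=True)
print(s['ee_pos'],s['tool_rot'],s['wrist_force'],s['ft_torque'])
def gp(q,o=(.6228,.1214),y=-2.35):
    y=np.radians(y);return [o[0]+np.cos(y)*q[0]-np.sin(y)*q[1],o[1]+np.sin(y)*q[0]+np.cos(y)*q[1],.03+q[2]]
for n,q in dict(slot=(0,-.1085,0),posttop=(0,-.1085,.047),roller=(-.007,.119,.026),stop=(.02,.088,.016),rail0=(.0235,-.065,.03),rail1=(.0235,.085,.03),c0=(-.113,-.153,0),c1=(-.113,.203,0),c2=(.113,-.153,0)).items(): print(n,proj('wrist',gp(q)),proj('top',gp(q)))
E
python3 pp.py w2.png
```

```text
[0.45217984 0.06461067 0.17939857] [-1.7992886e+02 -9.0563650e-03  1.0603825e+02] [ 0.05039448  0.36802248 -2.96474019] [-0.02825951 -0.03683106 -0.04301106]
slot [404.90514868 272.63120147] [212.30864689 174.13807207]
posttop [423.64550581 294.38374066] [209.45866977 169.94755648]
roller [517.08994515  64.05016228] [104.92620226 171.84694515]
stop [517.15716448 109.71186717] [121.78694241 161.03403936]
rail0 [454.70536103 256.73160638] [190.84315899 160.22899758]
rail1 [530.72469184 113.25812732] [121.04263627 158.05162673]
c0 [301.49133033 277.7235639 ] [230.40227295 225.01969633]
c1 [436.54273217 -71.23415524] [ 67.63434495 220.63158739]
c2 [472.99376975 329.43660819] [234.00622896 125.62456249]
```

View pics/w2.png

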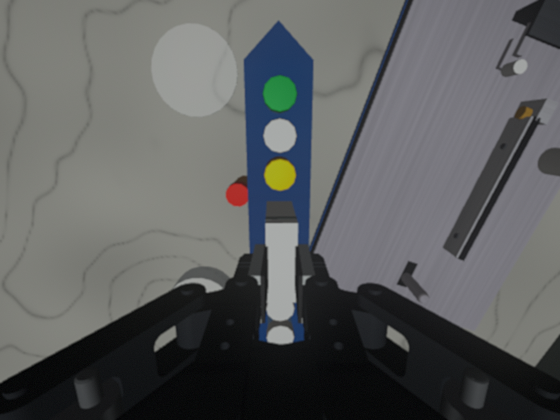

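The picture shows the roller at (520,66), the slot at about (407,273), the post top near (424,293) and the rack's nose tip at (279,22). That is within about 2 mm of the model. I'll zoom in to refine it.

```bash
cat > z.py <<'E'
from h import *
_c['wrist']=np.load('pics/wp.npy',allow_pickle=True).item()
im=cv2.imread('pics/w2.png')
A=cv2.resize(im[40:310,375:560],None,fx=2.1,fy=2.1,interpolation=2); B=cv2.resize(im[10:120,225:335],None,fx=3,fy=3,interpolation=2)
o=np.zeros((600,800,3),np.uint8); o[:A.shape[0],:A.shape[1]]=A; o[:330,400:730]=B
C=cv2.resize(im[240:310,385:455],None,fx=3.6,fy=3.6,interpolation=2); o[340:592,400:652]=C
cv2.imwrite('pics/z.png',o)
T=_c['wrist']['cam_to_world']@np.linalg.inv(_c['wrist']['T_tool_cam']);
b=.0655
# tool x=rack y, rack x = tool -y? 
for q in([0,.125,.045],[-.02,.105,.045],[.02,.105,.045],[0,.042,.068],[0,.063,.068],[0,.084,.068],[-.008,.022,.092],[.008,.022,.092]):
    w=T@np.array([q[1],q[0],b-q[2],1]); print(q,proj('wrist',w[:3]))
E
python3 z.py
```

```text
Traceback (most recent call last):
  File "z.py", line 2, in <module>
    _c['wrist']=np.load('pics/wp.npy',allow_pickle=True).item()
    ^^
NameError: name '_c' is not defined
```

```bash
sed -i '1s/.*/from h import *\nfrom h import _c/' z.py; python3 z.py
```

```text
[0, 0.125, 0.045] [279.81377633  19.56108013]
[-0.02, 0.105, 0.045] [244.73255881  59.61110779]
[0.02, 0.105, 0.045] [315.08931388  59.48205824]
[0, 0.042, 0.068] [279.99799177 175.99532725]
[0, 0.063, 0.068] [279.90128113 136.62396005]
[0, 0.084, 0.068] [279.79738251  94.32633489]
[-0.008, 0.022, 0.092] [263.51233112 224.25041779]
[0.008, 0.022, 0.092] [296.25270931 224.2135142 ]
```

View pics/z.png

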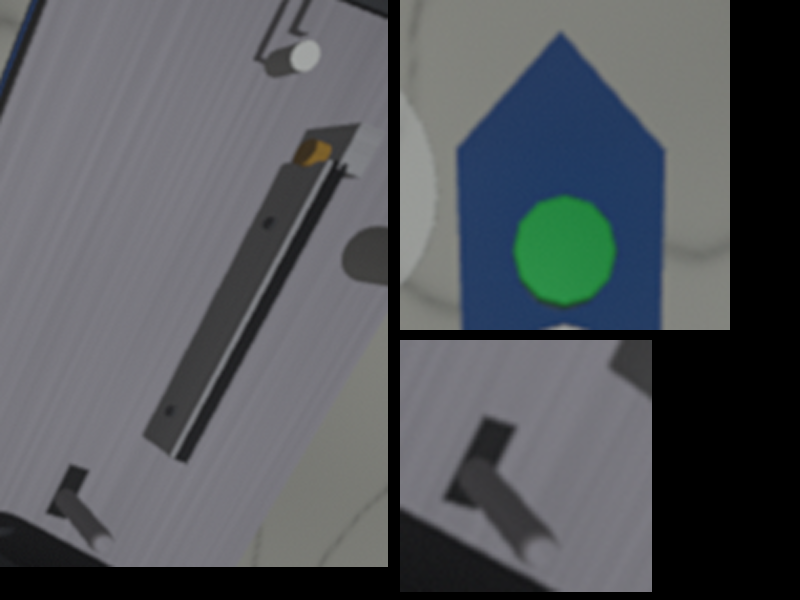

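The wrist view puts the guide about 3 mm further in +x, and the post looks roughly 4 mm to the -y side of mid-slot. The rack sits square in the grip. I'm moving above the approach pose at 20° nose-out, then lowering.

Emit:
{"op": "jog_arm", "data": {
  "commands": "20 10 0 0 0 1.4;33 17.5 0 0 0 0;33 17.5 0 0 0 0;30 17 0 0 0 0;14.4 8 0 0 0 0;0 0 -15 0 0 0;0 0 -22 0 0 0;0 0 -20 0 0 0"
}}

```text
t: 7.55
ee_pos: [0.5814, 0.1341, 0.1208]
tool_rot: [-179.8, -0.0, 107.5]
wrist_force: [-0.6, -0.2, -3.4]
finger_gap: 0.0137
finger_force: 59.1
```

Emit:
{"op": "jog_arm", "data": {
  "commands": "0 0 -12 0 0 0;0 0 -4 0 0 0;0 0 0 0 0 0;0 0 0 0 0 0"
}}

```text
t: 8.05
ee_pos: [0.5841, 0.1349, 0.1082]
tool_rot: [179.9, 0.0, 107.5]
wrist_force: [1.4, 0.4, -2.9]
finger_gap: 0.0135
finger_force: 59.1
```

Emit:
{"op": "jog_arm", "data": {
  "commands": "0 0 -3 0 0 0;0 0 -3 0 0 0;0 0 -2 0 0 0;0 0 0 0 0 0;0 0 0 0 0 0"
}}

```text
t: 8.68
ee_pos: [0.5831, 0.1348, 0.0991]
tool_rot: [180.0, 0.0, 107.5]
wrist_force: [-0.6, 0.1, -2.9]
finger_gap: 0.0139
finger_force: 59.1
```

Emit:
{"op": "jog_arm", "data": {
  "commands": "0 0 -1 0 0 0;0 0 0 0 0 0;0 0 0 0 0 0"
}}

```text
t: 9.05
ee_pos: [0.5831, 0.1348, 0.0981]
tool_rot: [180.0, 0.0, 107.5]
wrist_force: [-0.2, -0.0, -3.2]
finger_gap: 0.014
finger_force: 59.1
```

Emit:
{"op": "jog_arm", "data": {
  "commands": "0 0 -1 0 0 0;0 0 0 0 0 0;0 0 0 0 0 0"
}}

```text
t: 9.43
ee_pos: [0.5831, 0.1348, 0.097]
tool_rot: [-180.0, -0.0, 107.5]
wrist_force: [-0.0, -0.6, -3.0]
finger_gap: 0.0137
finger_force: 59.1
```

Emit:
{"op": "jog_arm", "data": {
  "commands": "0 0 -0.7 0 0 0;0 0 0 0 0 0;0 0 0 0 0 0"
}}

```text
t: 9.8
ee_pos: [0.5832, 0.1348, 0.0965]
tool_rot: [180.0, -0.0, 107.5]
wrist_force: [-0.2, -0.2, -2.2]
finger_gap: 0.0139
finger_force: 59.2
```

Light deck contact at z≈0.0966. I'll hover just above that and feel for the post.

Emit:
{"op": "jog_arm", "data": {
  "commands": "0 0 0.6 0 0 0;1.1 -5 0 0 0 0;1.1 -5 0 0 0 0;0.2 -1 0 0 0 0;0.2 -1 0 0 0 0;0 0 0 0 0 0"
}}

```text
t: 10.55
ee_pos: [0.5857, 0.1227, 0.097]
tool_rot: [-180.0, -0.0, 107.5]
wrist_force: [0.5, -0.4, -2.9]
finger_gap: 0.0137
finger_force: 59.1
```

Emit:
{"op": "jog_arm", "data": {
  "commands": "0.2 -0.8 0 0 0 0;0.2 -0.8 0 0 0 0;0.2 -0.8 0 0 0 0;0 0 0 0 0 0"
}}

```text
t: 11.05
ee_pos: [0.5864, 0.1203, 0.097]
tool_rot: [180.0, -0.0, 107.5]
wrist_force: [-0.5, -0.0, -3.7]
finger_gap: 0.0135
finger_force: 59.1
```

Emit:
{"op": "jog_arm", "data": {
  "commands": "0.2 -0.8 0 0 0 0;0.2 -0.8 0 0 0 0;0 0 0 0 0 0"
}}

```text
t: 11.42
ee_pos: [0.5867, 0.1187, 0.097]
tool_rot: [-180.0, -0.0, 107.5]
wrist_force: [0.1, 0.3, -3.1]
finger_gap: 0.0138
finger_force: 59.1
```

Emit:
{"op": "jog_arm", "data": {
  "commands": "0.2 -0.7 0 0 0 0;0.1 -0.7 0 0 0 0;0 0 0 0 0 0"
}}

```text
t: 11.8
ee_pos: [0.587, 0.1173, 0.097]
tool_rot: [-180.0, 0.0, 107.5]
wrist_force: [0.8, 0.2, -2.9]
finger_gap: 0.0139
finger_force: 59.1
```

Emit:
{"op": "jog_arm", "data": {
  "commands": "0.2 -0.6 0 0 0 0;0.1 -0.6 0 0 0 0;0 0 0 0 0 0"
}}

```text
t: 12.18
ee_pos: [0.5873, 0.1161, 0.097]
tool_rot: [180.0, 0.0, 107.5]
wrist_force: [-0.4, -0.3, -3.7]
finger_gap: 0.0133
finger_force: 59.1
```

Emit:
{"op": "jog_arm", "data": {
  "commands": "0.2 -0.6 0 0 0 0;0.1 -0.6 0 0 0 0;0 0 0 0 0 0"
}}

```text
t: 12.55
ee_pos: [0.5876, 0.1149, 0.097]
tool_rot: [-180.0, -0.0, 107.5]
wrist_force: [-0.7, -0.4, -2.9]
finger_gap: 0.0133
finger_force: 59.1
```

Emit:
{"op": "jog_arm", "data": {
  "commands": "0.2 -0.6 0 0 0 0;0.1 -0.6 0 0 0 0;0 0 0 0 0 0"
}}

```text
t: 12.92
ee_pos: [0.588, 0.1138, 0.097]
tool_rot: [180.0, -0.0, 107.5]
wrist_force: [-0.1, 0.4, -3.7]
finger_gap: 0.0141
finger_force: 59.1
```

Emit:
{"op": "jog_arm", "data": {
  "commands": "0.1 -0.6 0 0 0 0;0.1 -0.5 0 0 0 0;0 0 0 0 0 0"
}}

```text
t: 13.3
ee_pos: [0.5883, 0.1129, 0.0971]
tool_rot: [180.0, -0.0, 107.5]
wrist_force: [-0.2, 1.3, -3.2]
finger_gap: 0.0135
finger_force: 59.2
```

Emit:
{"op": "jog_arm", "data": {
  "commands": "0.1 -0.6 0 0 0 0;0.1 -0.5 0 0 0 0;0 0 0 0 0 0"
}}

```text
t: 13.68
ee_pos: [0.5885, 0.1119, 0.0972]
tool_rot: [180.0, -0.0, 107.5]
wrist_force: [-0.1, 3.2, -2.1]
finger_gap: 0.0135
finger_force: 59.2
```

Contact: fy rises to 3.2 N with the nose still 20° out. Both flanks of the V look loaded. Now swinging about the post in small steps, checking force as I go.

Emit:
{"op": "jog_arm", "data": {
  "commands": "0.1 -0.3 0 0 0 0;0.9 0.27 0 0 0 -0.5;0.9 0.27 0 0 0 -0.5;0 0 0 0 0 0"
}}

```text
t: 14.18
ee_pos: [0.5904, 0.1121, 0.0971]
tool_rot: [180.0, -0.0, 106.5]
wrist_force: [0.8, 3.7, -1.6]
finger_gap: 0.0139
finger_force: 59.3
```

Emit:
{"op": "jog_arm", "data": {
  "commands": "0.9 0.26 0 0 0 -0.5;0.9 0.26 0 0 0 -0.5;0 0 0 0 0 0"
}}

```text
t: 14.55
ee_pos: [0.5922, 0.1125, 0.0971]
tool_rot: [180.0, -0.0, 105.5]
wrist_force: [-0.0, 4.2, -0.3]
finger_gap: 0.0136
finger_force: 59.4
```

Emit:
{"op": "jog_arm", "data": {
  "commands": "0.9 0.3 0.3 0 0 -0.5;0.9 0.3 0 0 0 -0.5;0.9 0.24 0 0 0 -0.5;0.9 0.23 0 0 0 -0.5;0 0 0 0 0 0"
}}

```text
t: 15.18
ee_pos: [0.5957, 0.1134, 0.0973]
tool_rot: [180.0, 0.0, 103.5]
wrist_force: [-0.3, 3.7, -1.4]
finger_gap: 0.0142
finger_force: 59.3
```

Emit:
{"op": "jog_arm", "data": {
  "commands": "0.9 0.22 0 0 0 -0.5;0.9 0.21 0 0 0 -0.5;0.9 0.2 0 0 0 -0.5;0.9 0.2 0 0 0 -0.5;0 0 0 0 0 0"
}}

```text
t: 15.8
ee_pos: [0.5993, 0.1142, 0.0973]
tool_rot: [180.0, 0.0, 101.5]
wrist_force: [0.9, 4.9, -1.6]
finger_gap: 0.0139
finger_force: 59.3
```

Emit:
{"op": "jog_arm", "data": {
  "commands": "0.9 0.4 0 0 0 -0.5;0.9 0.3 0 0 0 -0.5;0.9 0.17 0 0 0 -0.5;0.9 0.17 0 0 0 -0.5;0 0 0 0 0 0"
}}

```text
t: 16.42
ee_pos: [0.6029, 0.1151, 0.0972]
tool_rot: [-180.0, 0.0, 99.5]
wrist_force: [0.5, 2.7, -3.2]
finger_gap: 0.0137
finger_force: 59.2
```

```bash
python3 -c "
from workcell import arm
s=arm.get_state();print(s['wrist_force'],s['ft_torque'],s['ee_pos'])"
```

```text
[ 0.53781615  2.7480479  -3.1903887 ] [ 0.52408133 -0.24600757  0.12370481] [0.60290477 0.11512282 0.09722144]
```

Emit:
{"op": "jog_arm", "data": {
  "commands": "0.92 0.05 0 0 0 -0.5;0.92 0.05 0 0 0 -0.5;0.92 0.13 0 0 0 -0.5;0.92 0.13 0 0 0 -0.5;0 0 0 0 0 0"
}}

```text
t: 17.05
ee_pos: [0.6066, 0.1157, 0.0973]
tool_rot: [180.0, -0.0, 97.5]
wrist_force: [0.5, 3.0, -1.9]
finger_gap: 0.0138
finger_force: 59.2
```

Emit:
{"op": "jog_arm", "data": {
  "commands": "0.92 0.12 0 0 0 -0.5;0.92 0.11 0 0 0 -0.5;0.92 0.1 0 0 0 -0.5;0.92 0.1 0 0 0 -0.5;0 0 0 0 0 0"
}}

```text
t: 17.68
ee_pos: [0.6103, 0.1162, 0.0974]
tool_rot: [180.0, -0.0, 95.5]
wrist_force: [0.1, 4.4, -1.3]
finger_gap: 0.0136
finger_force: 59.3
```

Emit:
{"op": "jog_arm", "data": {
  "commands": "0.93 0.15 0 0 0 -0.5;0.93 0.15 0 0 0 -0.5;0 0 0 0 0 0"
}}

```text
t: 18.05
ee_pos: [0.6122, 0.1164, 0.0973]
tool_rot: [180.0, 0.0, 94.5]
wrist_force: [1.4, 2.3, -1.9]
finger_gap: 0.0138
finger_force: 59.3
```

Emit:
{"op": "jog_arm", "data": {
  "commands": "0.93 0.07 0 0 0 -0.5;0.93 0.06 0 0 0 -0.5;0 0 0 0 0 0"
}}

```text
t: 18.42
ee_pos: [0.614, 0.1165, 0.0973]
tool_rot: [180.0, -0.0, 93.5]
wrist_force: [0.7, 3.8, -2.9]
finger_gap: 0.0139
finger_force: 59.3
```

```bash
cat > s.py <<'E'
from workcell import arm
s=arm.get_state();print(s['wrist_force'].round(2),s['ft_torque'].round(3),s['ee_pos'],s['tool_rot'])
E
python3 s.py
```

```text
[ 0.7   3.79 -2.87] [ 0.635 -0.269  0.191] [0.61400576 0.11652251 0.09732508] [ 1.79994288e+02 -1.46137130e-03  9.34997448e+01]
```

Emit:
{"op": "jog_arm", "data": {
  "commands": "1.05 0.05 0 0 0 -0.5;1.05 0.05 0 0 0 -0.5;0 0 0 0 0 0;0 0 0 0 0 0"
}}

```text
t: 18.92
ee_pos: [0.616, 0.1166, 0.0973]
tool_rot: [180.0, 0.0, 92.5]
wrist_force: [0.8, 3.1, -2.7]
finger_gap: 0.014
finger_force: 59.3
```

```bash
python3 s.py
```

```text
[ 0.79  3.07 -2.69] [ 0.695 -0.191  0.102] [0.61603706 0.11661188 0.09729952] [1.79996657e+02 4.42678369e-04 9.25082615e+01]
```

Emit:
{"op": "jog_arm", "data": {
  "commands": "0.93 0.04 0 0 0 -0.5;0.93 0.03 0 0 0 -0.5;0 0 0 0 0 0"
}}

```text
t: 19.3
ee_pos: [0.6178, 0.1166, 0.0973]
tool_rot: [-180.0, 0.0, 91.5]
wrist_force: [0.2, 3.3, -1.8]
finger_gap: 0.0139
finger_force: 59.4
```

```bash
python3 s.py
```

```text
[ 0.17  3.31 -1.78] [ 0.577 -0.091  0.19 ] [0.61781385 0.11658027 0.0973282 ] [-1.79982406e+02  1.27672749e-02  9.15101800e+01]
```

Emit:
{"op": "jog_arm", "data": {
  "commands": "0.93 0.12 0 0 0 -0.5;0.93 0.12 0 0 0 -0.5;0 0 0 0 0 0;0 0 0 0 0 0"
}}

```text
t: 19.8
ee_pos: [0.6194, 0.1166, 0.0973]
tool_rot: [-180.0, 0.0, 90.5]
wrist_force: [-1.8, 1.7, 0.9]
finger_gap: 0.0136
finger_force: 59.8
```

```bash
python3 s.py
```

```text
[-1.8   1.72  0.94] [0.301 0.517 0.444] [0.6193805  0.11663422 0.09731973] [-1.79950250e+02  3.33644739e-02  9.05209936e+01]
```

Emit:
{"op": "jog_arm", "data": {
  "commands": "0.95 0.1 0.3 0 0 -0.5;0.95 0.1 0 0 0 -0.5;0 0 0 0 0 0;0 0 0 0 0 0"
}}

```text
t: 20.3
ee_pos: [0.6213, 0.1168, 0.0973]
tool_rot: [-180.0, 0.0, 89.5]
wrist_force: [-2.9, 0.0, -0.7]
finger_gap: 0.0136
finger_force: 59.7
```

```bash
python3 s.py
```

```text
[-2.95  0.02 -0.66] [0.052 0.557 0.553] [0.62132954 0.11676306 0.09729006] [-1.79955769e+02  3.82911891e-02  8.95102917e+01]
```

Emit:
{"op": "jog_arm", "data": {
  "commands": "0.95 -0.1 0 0 0 -0.5;0.95 -0.1 0 0 0 -0.5;0 0 0 0 0 0;0 0 0 0 0 0"
}}

```text
t: 20.8
ee_pos: [0.6259, 0.1164, 0.0983]
tool_rot: [179.7, -0.0, 88.4]
wrist_force: [3.6, -1.5, -3.9]
finger_gap: 0.0142
finger_force: 59.3
```

```bash
python3 s.py
```

```text
[ 3.57 -1.48 -3.87] [-0.317 -0.765 -0.307] [0.62585308 0.11644636 0.09830171] [ 1.79694011e+02 -7.32724540e-03  8.83816319e+01]
```

It snapped past the roller (Fx is now +3.6 N). I'm pushing a touch towards the post and letting it settle.

Emit:
{"op": "jog_arm", "data": {
  "commands": "0 -0.3 0 0 0 0;0 0 0 0 0 0;0 0 0 0 0 0"
}}

```text
t: 21.18
ee_pos: [0.6249, 0.1164, 0.0983]
tool_rot: [179.8, 0.0, 88.5]
wrist_force: [4.9, -0.9, -3.3]
finger_gap: 0.0139
finger_force: 59.3
```

```bash
python3 s.py
```

```text
[ 4.91 -0.9  -3.29] [-0.33  -1.207 -0.26 ] [0.62489414 0.11643292 0.09832998] [1.79818050e+02 5.51018632e-03 8.84967555e+01]
```

Emit:
{"op": "jog_arm", "data": {
  "commands": "1.2 -0.2 0 0 0 -0.5;0 0 0 0 0 0;0 0 0 0 0 0"
}}

```text
t: 21.55
ee_pos: [0.6254, 0.1164, 0.0982]
tool_rot: [179.9, 0.0, 88.0]
wrist_force: [4.3, -2.2, -0.5]
finger_gap: 0.0141
finger_force: 59.5
```

```bash
python3 s.py
```

```text
[ 4.34 -2.18 -0.53] [-0.274 -1.143 -0.209] [0.62542346 0.11641095 0.09821163] [1.79908107e+02 3.41371293e-04 8.80134822e+01]
```

Emit:
{"op": "jog_arm", "data": {
  "commands": "0.3 -0.6 0 0 0 0;0 0 0 0 0 0;0 0 0 0 0 0"
}}

```text
t: 21.92
ee_pos: [0.6255, 0.1163, 0.0981]
tool_rot: [179.9, -0.0, 88.0]
wrist_force: [4.2, 0.5, 0.2]
finger_gap: 0.0135
finger_force: 59.7
```

```bash
python3 s.py
```

```text
[4.24 0.47 0.22] [ 0.126 -1.113 -0.184] [0.62547581 0.11630385 0.0981412 ] [ 1.79937417e+02 -4.56888362e-02  8.80095767e+01]
```

Emit:
{"op": "jog_arm", "data": {
  "commands": "1.3 0 0 0 0 -0.5;0 0 0 0 0 0;0 0 0 0 0 0"
}}

```text
t: 22.3
ee_pos: [0.6262, 0.1162, 0.098]
tool_rot: [-180.0, -0.0, 87.5]
wrist_force: [2.0, 1.3, 4.7]
finger_gap: 0.0138
finger_force: 60.1
```

```bash
python3 s.py
```

```text
[2.02 1.35 4.67] [ 0.366 -0.577  0.045] [0.62617552 0.11624035 0.09802266] [-1.79978669e+02 -3.35010866e-02  8.75187226e+01]
```

Emit:
{"op": "jog_arm", "data": {
  "commands": "0.6 0.1 0.6 0 0 -0.3;0 0 0 0 0 0;0 0 0 0 0 0"
}}

```text
t: 22.68
ee_pos: [0.6264, 0.1162, 0.098]
tool_rot: [-179.9, -0.0, 87.2]
wrist_force: [0.8, 3.2, 2.7]
finger_gap: 0.0139
finger_force: 60.0
```

```bash
python3 s.py; python3 pp.py w3.png
```

```text
[0.83 3.21 2.72] [ 0.447 -0.321  0.149] [0.6263572  0.11620464 0.09800634] [-1.79925406e+02 -1.76139709e-02  8.72158136e+01]
[0.6263572  0.11620464 0.09800634] [-1.79925406e+02 -1.76139709e-02  8.72158136e+01] [0.82701528 3.20880541 2.71532926] [ 0.44743882 -0.32070675  0.14898478]
slot [277.4646789  322.76255639] [212.30864689 174.13807207]
posttop [276.59946822 362.19593066] [209.45866977 169.94755648]
roller [261.14025615  34.45339093] [104.92620226 171.84694515]
stop [302.86326989  89.57119746] [121.78694241 161.03403936]
rail0 [306.53025902 298.8554419 ] [190.84315899 160.22899758]
rail1 [309.81240689  91.66055559] [121.04263627 158.05162673]
c0 [159.8795064  363.64438163] [230.40227295 225.01969633]
c1 [ 93.18354302 -99.6807352 ] [ 67.63434495 220.63158739]
c2 [396.62265873 362.25772811] [234.00622896 125.62456249]
```

View pics/w3.png

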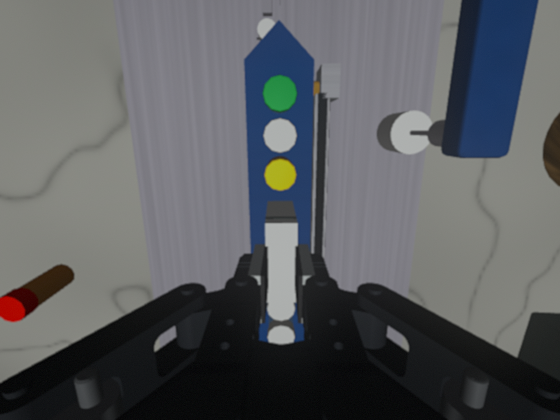

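The nose has passed the roller (266,30), and the rack's side is on the brass stop at (316,87). I'm relieving the axial push before letting go.

Emit:
{"op": "jog_arm", "data": {
  "commands": "0.2 0.6 0.3 0 0 -0.2;0 0 0 0 0 0;0 0 0 0 0 0"
}}

```text
t: 23.1
ee_pos: [0.6265, 0.1162, 0.0981]
tool_rot: [-179.9, 0.0, 87.0]
wrist_force: [-0.7, 0.7, 3.2]
finger_gap: 0.0137
finger_force: 59.9
```

```bash
python3 s.py
```

```text
[-0.7   0.7   3.22] [ 0.165 -0.166  0.234] [0.6265119  0.11620363 0.09806129] [-1.79917963e+02  3.60901829e-02  8.70120311e+01]
```

Emit:
{"op": "jog_arm", "data": {
  "commands": "0 0 0.6 0 0 0.1;0 0 0 0 0 0;0 0 0 0 0 0"
}}

```text
t: 23.48
ee_pos: [0.6264, 0.1162, 0.0981]
tool_rot: [-179.9, 0.0, 87.1]
wrist_force: [0.4, 0.6, -3.2]
finger_gap: 0.0136
finger_force: 59.3
```

Emit:
{"op": "jog_arm", "data": {
  "commands": "0 0 -0.3 0 0 0;0 0 0 0 0 0;0 0 0 0 0 0"
}}

```text
t: 23.85
ee_pos: [0.6265, 0.1163, 0.0981]
tool_rot: [-179.9, 0.0, 87.1]
wrist_force: [0.3, 0.0, -4.5]
finger_gap: 0.0138
finger_force: 59.1
```

Emit:
{"op": "jog_arm", "data": {
  "commands": "0 0 0 0 0 0;0 0 0 0 0 0;0 0 0 0 0 0;0 0 0 0 0 0;0 0 0 0 0 0",
  "claw": 0.6
}}

```text
t: 24.48
ee_pos: [0.6272, 0.1165, 0.0989]
tool_rot: [180.0, -0.0, 87.1]
wrist_force: [0.5, -0.3, 0.4]
finger_gap: 0.0511
finger_force: 0.0
```

Emit:
{"op": "jog_arm", "data": {
  "commands": "0 0 8 0 0 0;0 0 20 0 0 0;0 0 30 0 0 0;0 0 30 0 0 0;0 0 20 0 0 0;0 0 0 0 0 0;0 0 0 0 0 0"
}}

```text
t: 25.35
ee_pos: [0.6264, 0.1165, 0.2058]
tool_rot: [-179.9, 0.0, 87.1]
wrist_force: [-0.3, 0.4, -0.1]
finger_gap: 0.0512
finger_force: 0.0
```

```bash
python3 pp.py w4.png
```

```text
[0.62639742 0.11645549 0.2057998 ] [-1.79902671e+02  1.11156608e-02  8.71030887e+01] [-0.28555782  0.39578537 -0.09442476] [ 0.01434529 -0.02540629 -0.01357981]
slot [278.84565407 268.78619612] [212.30864689 174.13807207]
posttop [278.43184089 288.15281042] [209.45866977 169.94755648]
roller [268.39671814  69.2448888 ] [104.92620226 171.84694515]
stop [295.48062713 103.41030769] [121.78694241 161.03403936]
rail0 [298.85513881 245.76737791] [190.84315899 160.22899758]
rail1 [299.62546092 105.35854854] [121.04263627 158.05162673]
c0 [193.20024418 300.42929528] [230.40227295 225.01969633]
c1 [160.56734543 -16.86213556] [ 67.63434495 220.63158739]
c2 [365.64792097 298.99332361] [234.00622896 125.62456249]
```

View pics/w4.png

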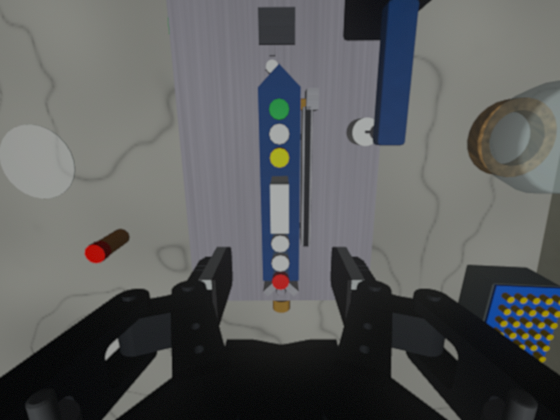

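The released rack stands in line with the rail. The roller (271,66) is behind its nose flank, the stop (302,103) is at its side, and the heel is on the post (281,290). The hand is clear.

```bash
python3 -c "
from workcell import arm
print(arm.finish_job())"
```

```text
the job is handed in; nothing more can be done
None
```

The rack is docked, upright and released, with its heel on the post and its side on the brass stop. The job was handed in at about 25 s. My estimate of the post force left the 2–6 N band a few times: about 1–2 N at first touch and just after the roller snap, and about 6.2 N at the stop.

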